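# Nudge the drilling template onto its locating pins

## Robot

A 6-joint arm with a two-finger parallel gripper is mounted at the origin on the work surface. World frame = base frame: x ahead of the robot, y to its left, z up, the work surface at z = 0. Lengths are in m, angles in rad, forces in N, time in s.
With the tool pointing down it reaches from about 0.4 to 0.825 m from the base axis. Payload 7 kg.
Tool frame: the origin (TCP) lies at the very end of the fingers, on their centre line; the grasp point (between the pads) lies 19 mm behind it; z points along the fingers, y is the direction in which the jaws open and shut (so a half turn about z gives the same grasp; the last joint's range is limited). The gripper opens to 85 mm and grips with 20 to 120 N. Pads are 22 mm wide; open, the fingers measure 114 mm over their backs; the gripper's body (76 mm by 85 mm) begins 54 mm behind the grasp point. The pads swing forward as they close: fully open they stand 13 mm farther back than shut.
Start: joints at [-0.956, 0.359, 0.012, 0, -1.224, -0.288], TCP at [0.217, -0.639, 0.231] pointing down, gripper open.
Joint ranges: [-3.07, 3.07], [-1.43, 2.12], [-1.02, 1.25], [-3.03, 1.67], [-3.05, -0], [-3.03, 3.03]. Speed limits (rad/s): [2.39, 2.39, 3.01, 3.14, 3.14, 3.14].

## Interface

Orientations are given as a 3x3 rotation matrix whose columns are the frame's x, y, z axes.
In Python, from station import bot gives the robot as it stands. The module is installed in compiled form; this text tells all that it offers. Calls block until the motion is done:
- bot.move_pose(position, orientation): joint-space move of the TCP to a pose.
- bot.move_linear(position, rot=None, feed=0.15, guard=None): straight line of the TCP; rot=None keeps the orientation; feed is the mean speed in m/s. With guard (N) it stops when the force on the tool has changed by that much, and returns True; else False.
- bot.move_joints(angles): joint-space move.
- bot.gripper_to(opening): opening from 0.0 (shut) to 1.0 (fully open); the grip force is fixed at half the most; returns when the fingers have stopped.
- bot.dwell(seconds).
- bot.inverse_kinematics(position, orientation): joint angles nearest the present ones, or None.
- bot.grab_frame(name): name is "scene" or "top" or "wrist"; returns the picture (480x640x3 uint8, red, green, blue); there is no depth.
- bot.camera_params(name): a dict with "mtx" (3x3 intrinsics, pixels), "distortion" ([k1, k2, p1, p2, k3] as OpenCV has them; the pictures are not rectified), "T" (4x4, takes a point from camera to world coordinates). Camera axes: x right, y down, z forward; pixel columns grow to the right and rows downward; lengths in m; the calibration is good to about 2 mm. A picture is of the moment at which its call begins: read the wrist's pose just before it. camera_params takes no time and is no camera call; for the wrist camera it gives the pose at the moment of the call.
A pose or a line that the arm cannot do raises bot.PlanningError and nothing moves.
- bot.job_done(): hands the job in, once; it reports no verdict.
Trained networks look in the newest picture that a camera, given by its name, has taken for a name from the list of things; names that differ only in an ending like _2 or _b are one class to them, and where a whole thing is asked for, a point or a joint stands for the part that bears it (a point fixed in the world has none). Each returns a list of dicts, best first, with "score" (0 to 1); they miss things now and then, are a little off and sometimes report something else, mostly with a low value. They report only what shows in the picture. A call takes as long as a camera call.
- bot.spot_in(label, camera): "pixel" ([column, row] in pixels, amid what is visible of it).
- bot.silhouettes(label, camera): "region" (480x640 bool, what is visible of it) and "pixel" ([column, row] in pixels, amid what is visible of it).
Readings, each from a call of its own:
- bot.get_clock(): time.
- bot.get_joint_positions(): joint angles.
- bot.get_joint_velocities(): joint speeds.
- bot.get_joint_torque(): joint torques, N m.
- bot.get_ee_pos(): TCP position.
- bot.get_orientation(): TCP orientation.
- bot.get_contact_force(): force on the tool from outside, world axes, zero at the start.
- bot.get_moment(): the same for the moment, N m.
- bot.get_width(): opening from 0.0 (shut) to 1.0 (fully open).
Only numpy, scipy, OpenCV 4.12 (cv2) and the standard library are available. Lean on these libraries where they do the work, as an engineer would, in place of code of your own. Each camera call takes 0.05 s, during which the arm holds its last target.

## Task

The plywood drilling template is lying across the tops of the two locating pins on the grey fixture board. Push it sideways with the fingertips, with the fence behind it as a guide if you like, until its two holes drop over the two pins and it lies flat on the board, then move the hand clear. Only push it, never pick it up, and leave the other things on the bench and board where they are.

Things in the scene. Friction and masses are not known exactly. Their poses are not given: they have to be found in the camera images.
- fixture: The drilling fixture, immovable: a grey board 18 mm thick lying on the bench, with a wooden fence and two steel pins. Origin at bench level, exactly below where the centre of the seated template belongs; x points across the board to the fence, y along the fence to the left, z up. Board: x -125..+100, y -225..+215 mm, top at z 18. A bearing and a plug stand on it at y -175..-195
- fence (a point): Middle of the fence's face, at board level (fixture x +60.5 y 0 z 18 mm). The fence is a straight wooden bar all along the board's far side, 32 mm higher than the board. With the template's back edge against it the holes are in line with the pins (to 0.5 mm) and the template only has to be slid along
- pin_left (a point): Centre of the top of the left pin, fixture x +30 y +60 z +26 mm. The pin is 10 mm across, with a bevelled top, and stands 8 mm above the board
- pin_right (a point): The same for the right pin, fixture x +30 y -60 z +26 mm
- template: The drilling template, loose plywood plate 120 (x) x 220 (y) x 12 (z) mm, 0.15 to 0.31 kg, two through holes near its back edge, a row of three steel bushes nearer the front. Origin: centre of its underside; x points to its back edge (at x +60, facing the fence), y to its left. Slides at a push of 1 to 5 N
- template_back (a point): Middle of the template's back edge, at its underside. At the start the back rests on the pins and the front edge on the board: tilted about 5 degrees, this edge 11 mm over the board. It starts 20 to 42 mm too far left along the fence, 5 to 14 mm off it, turned up to 3 degrees; it drops flat when both holes come over the pins
- hole_left (a point): Centre of the left hole (14 mm across) at the template's underside, template x +30 y +60 z 0 mm; it belongs over pin_left
- hole_right (a point): Centre of the right hole (14 mm across) at the template's underside, template x +30 y -60 z 0 mm; it belongs over pin_right
- bearing: A bystander: a ball bearing (steel ring 32 mm across, 10 mm high) lying on the fixture board towards its right end, clear of the template. Leave it alone.
- plug: A bystander: a wooden plug (upright cylinder 24 mm across, 35 mm high) standing on the fixture board near its right end. Leave it alone.
- screwdriver: A bystander: a screwdriver lying on the bench beyond the fence. Leave it alone.
- glue: A bystander: a white glue bottle, 56 mm across and 150 mm tall, standing on the bench at the far left. Leave it alone.
- screwjar: A bystander: a jar 60 mm across and 75 mm tall, standing on the bench right of the fixture. Leave it alone.
- offcut: A bystander: a plywood offcut 90 x 60 x 36 mm lying on the bench at the near right. Leave it alone.
- mallet: A bystander: a wooden mallet lying on the bench left of the fixture. Leave it alone.

How it is judged:
At the end, for the whole second after the job is handed in: Both holes are over their pins (centres within 4 mm), the template lies flat on the board (underside within 2 mm of the board's top, tilt under 0.02 rad) and is at rest (horizontal distance between hole_left and pin_left below 0.004 m and horizontal distance between hole_right and pin_right below 0.004 m and z of template in the frame of fixture between 0.015 and 0.02 m and angle between template's own z axis and vertical below 0.02 rad and linear speed of template below 0.01 m/s); the robot touches nothing.
It fails at once if The template is lifted: its centre rises more than 10 mm above its starting height, or it is tipped past 15 degrees (z of template in the frame of fixture above 0.0336 m or angle between template's own z axis and vertical above 0.26 rad).
It fails at once if Another thing on the bench or board is moved more than 25 mm or tipped over (distance of any of bearing, plug, screwdriver, glue, screwjar, offcut, mallet from where it was at the start of the episode above 0.025 m or angle between any of plug, glue, screwjar's own z axis and vertical above 0.5 rad).
It also fails if it takes over 51 s, if anything falls off the work surface, if the arm or the gripper's body presses on something with over 40 N, if the wrist force passes 120 N, or if a joint passes its speed limit or range.

## Working session

There is one attempt and no reset: what is moved stays moved. The work goes in short steps, each a Python script; the robot and the scene stay as the last script left them, time stands still between calls to the robot, and variables do not carry over. Pictures are saved under pics/ and viewed, and the job is handed in when it is done.

```bash
mkdir -p pics; python3 - <<'E'
from station import bot
import cv2,numpy as np
for n in ["scene","top","wrist"]:
    im=bot.grab_frame(n); cv2.imwrite(f"pics/{n}0.png",im[:,:,::-1])
    p=bot.camera_params(n); print(n,p["mtx"].round(1).tolist(),np.round(p["distortion"],4),p["T"].round(3).tolist())
    if n!="wrist":
        for l in ["fixture","fence","pin_left","pin_right","template","template_back","hole_left","hole_right","bearing","plug","glue"]:
            print(l,[(np.round(d["pixel"],1).tolist(),round(d["score"],2)) for d in bot.spot_in(l,n)[:2]])
print(bot.get_clock())
E
```

```text
scene [[609.6, 0.0, 324.1], [0.0, 609.6, 240.0], [0.0, 0.0, 1.0]] [-0.0146  0.      0.      0.      0.    ] [[0.761, 0.444, -0.473, 1.442], [0.649, -0.534, 0.542, -0.947], [-0.012, -0.72, -0.694, 1.266], [0.0, 0.0, 0.0, 1.0]]
fixture [([305.4, 255.1], 0.62)]
fence [([309.1, 257.9], 0.6)]
pin_left [([306.7, 254.5], 0.93)]
pin_right [([309.0, 255.6], 0.78)]
template [([328.5, 229.6], 0.71), ([155.1, 300.8], 0.26)]
template_back [([328.4, 231.7], 0.6)]
hole_left [([329.2, 233.4], 0.76)]
hole_right [([325.4, 230.0], 0.63)]
bearing []
plug [([283.2, 268.1], 0.63)]
glue [([429.2, 189.1], 0.82)]
top [[475.8, 0.0, 322.9], [0.0, 475.8, 244.5], [0.0, 0.0, 1.0]] [0.0412 0.     0.     0.     0.    ] [[-0.109, -0.974, 0.201, 0.39], [-0.994, 0.107, -0.022, 0.021], [0.0, -0.202, -0.979, 1.14], [0.0, 0.0, 0.0, 1.0]]
fixture [([324.2, 251.1], 0.92), ([522.5, 320.9], 0.48)]
fence [([320.4, 253.7], 0.65)]
pin_left [([121.0, 320.0], 0.6), ([323.1, 254.4], 0.58)]
pin_right []
template [([296.5, 261.3], 0.6)]
template_back [([300.5, 263.0], 0.85), ([321.0, 252.6], 0.33)]
hole_left [([293.4, 264.4], 0.84)]
hole_right [([299.0, 262.3], 0.96)]
bearing [([386.5, 279.5], 0.51)]
plug []
glue [([158.1, 223.0], 0.68)]
wrist [[381.0, 0.0, 321.0], [0.0, 381.0, 240.9], [0.0, 0.0, 1.0]] [-0.0821  0.      0.      0.      0.    ] [[-0.321, 0.905, 0.28, 0.146], [0.947, 0.307, 0.095, -0.664], [0.0, 0.296, -0.955, 0.374], [0.0, 0.0, 0.0, 1.0]]
1.25
```

View pics/scene0.png

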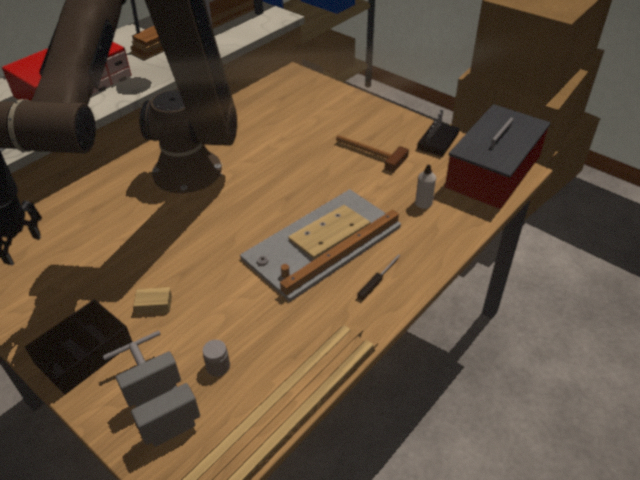

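View pics/top0.png

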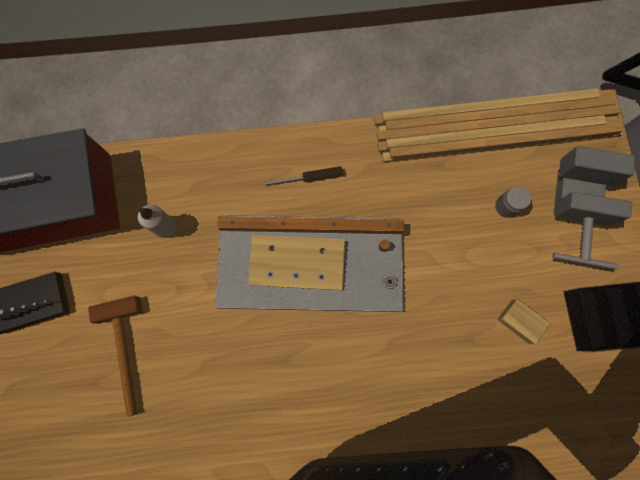

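Top picture: board corners about (217,215)–(405,311), fence along rows 217–232, template corners (250,236), (345,240), (343,290), (249,287), holes at about (271,248) and (322,251).

```bash
cat > h.py <<'E'
from station import bot
import cv2,numpy as np
def ray(cam,px):
    p=cam; u=cv2.undistortPoints(np.array(px,float).reshape(-1,1,2),p["mtx"],np.array(p["distortion"],float)).reshape(-1,2)
    T=p["T"]; d=np.c_[u,np.ones(len(u))]@T[:3,:3].T
    return T[:3,3],d
def onz(cam,px,z):
    o,d=ray(cam,px); z=np.broadcast_to(z,len(d)); return o+d*((z-o[2])/d[:,2])[:,None]
def proj(cam,P):
    P=np.asarray(P,float).reshape(-1,3); T=np.linalg.inv(cam["T"])
    r=cv2.Rodrigues(T[:3,:3])[0]
    return cv2.projectPoints(P,r,T[:3,3],cam["mtx"],np.array(cam["distortion"],float))[0].reshape(-1,2)
E
python3 - <<'E'
from h import *
c=bot.camera_params("top")
print(onz(c,[[217,311],[405,311]],.018).round(4))
print(onz(c,[[219,218],[405,218]],.050).round(4))
print("holes",onz(c,[[271,248],[322,251]],.036).round(4))
print("tmpl",onz(c,[[250,236],[345,240],[343,290],[249,287]],[.041,.041,.03,.03]).round(4))
print(bot.get_ee_pos(),bot.get_orientation().round(3),bot.camera_params("wrist")["T"].round(3))
im=cv2.imread("pics/top0.png")[195:330,200:420]
cv2.imwrite("pics/topz.png",cv2.resize(im,None,fx=3.6,fy=3.6,interpolation=cv2.INTER_CUBIC))
E
```

```text
[[ 0.4894  0.2582  0.018 ]
 [ 0.4413 -0.1783  0.018 ]]
[[ 0.7038  0.2327  0.05  ]
 [ 0.6558 -0.2042  0.05  ]]
holes [[ 0.6213  0.1184  0.036 ]
 [ 0.6009 -0.0007  0.036 ]]
tmpl [[ 0.6545  0.1647  0.041 ]
 [ 0.6203 -0.0576  0.041 ]
 [ 0.5045 -0.0395  0.03  ]
 [ 0.5356  0.1781  0.03  ]]
[ 0.2166418  -0.63926873  0.23131478] [[-0.947 -0.321 -0.   ]
 [-0.321  0.947 -0.   ]
 [ 0.     0.    -1.   ]] [[-0.321  0.905  0.28   0.146]
 [ 0.947  0.307  0.095 -0.664]
 [ 0.     0.296 -0.955  0.374]
 [ 0.     0.     0.     1.   ]]
```

View pics/topz.png

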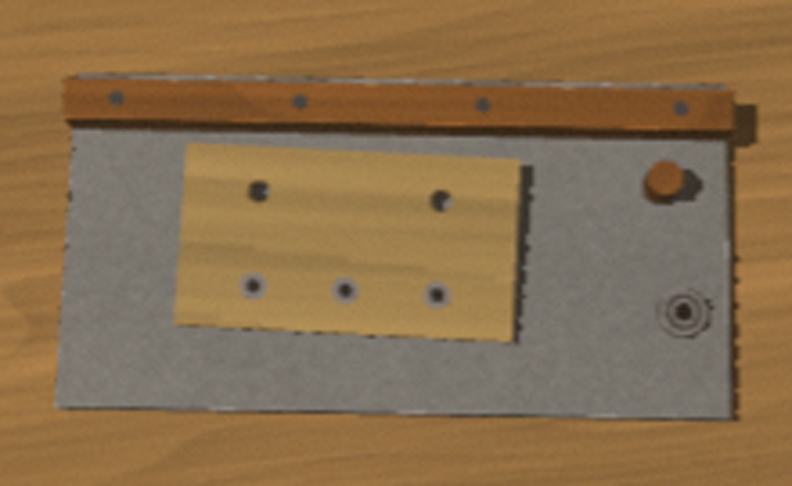

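```bash
python3 - <<'E'
from h import *
a=-np.arctan2(.0481,.4365); ex=np.array([np.cos(a),np.sin(a),0]); ey=np.array([-ex[1],ex[0],0])
R=np.c_[-ex,ey,[0,0,-1]]
bot.move_pose([0.60,0.045,0.22],R)
print(bot.get_clock(),bot.get_ee_pos(),bot.get_contact_force())
c=bot.camera_params("wrist"); im=bot.grab_frame("wrist"); np.savez("w1.npz",**c)
cv2.imwrite("pics/w1.png",im[:,:,::-1])
for l in ["fixture","fence","template","hole_left","hole_right","template_back"]:
    print(l,[(np.round(d["pixel"],1).tolist(),round(d["score"],2)) for d in bot.spot_in(l,"wrist")[:2]])
print(bot.get_clock())
E
```

```text
4.0167 [0.60003787 0.04431015 0.21997143] [-0.13897622  0.7392785   0.34687232]
fixture [([276.1, 209.8], 0.84)]
fence [([271.8, 215.2], 0.66)]
template [([340.1, 186.8], 0.68), ([272.0, 214.4], 0.65)]
hole_left [([340.6, 185.7], 0.64)]
hole_right [([341.0, 188.7], 0.59)]
template_back [([337.2, 186.0], 0.67)]
4.3667
```

View pics/w1.png

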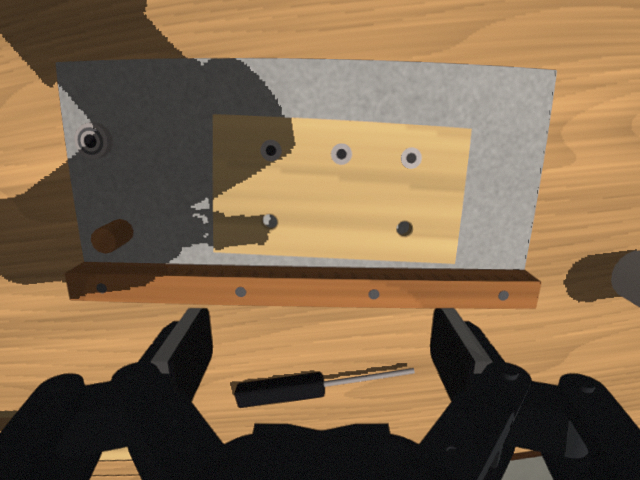

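```bash
python3 - <<'E'
import cv2
im=cv2.imread("pics/w1.png")
cv2.imwrite("pics/w1a.png",cv2.resize(im[95:315,40:310],None,fx=2.7,fy=2.7,interpolation=cv2.INTER_CUBIC))
cv2.imwrite("pics/w1b.png",cv2.resize(im[95:315,300:570],None,fx=2.7,fy=2.7,interpolation=cv2.INTER_CUBIC))
E
```

```text
(no output)
```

View pics/w1a.png

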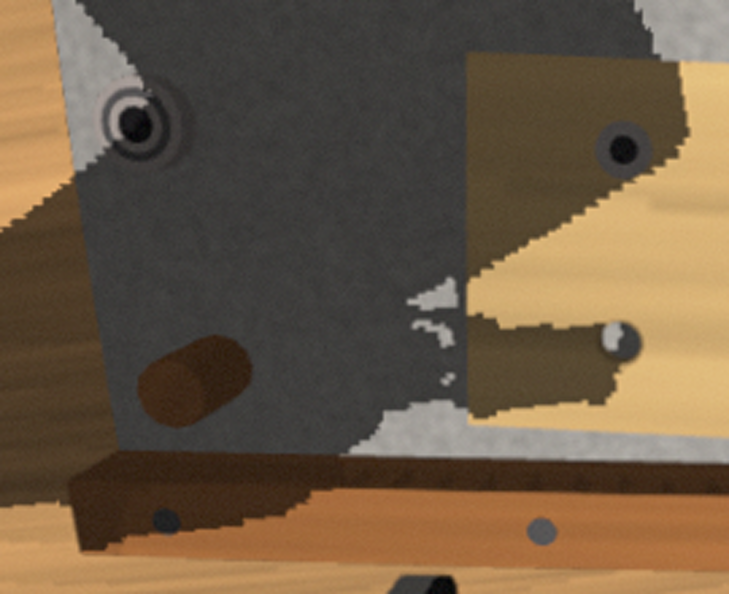

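View pics/w1b.png

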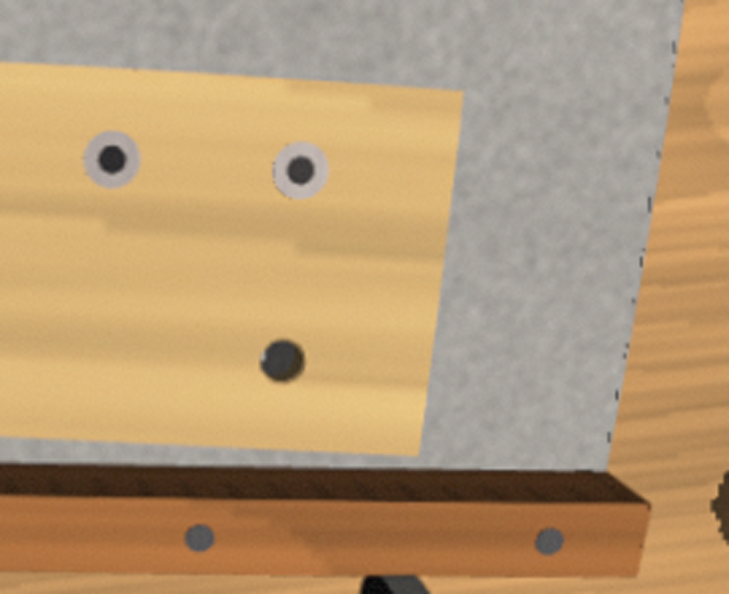

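```bash
cat > fit.py <<'E'
from h import *
from scipy.optimize import least_squares
def Rz(a): c,s=np.cos(a),np.sin(a); return np.array([[c,-s,0],[s,c,0],[0,0,1]])
def Ry(a): c,s=np.cos(a),np.sin(a); return np.array([[c,0,s],[0,1,0],[-s,0,c]])
def fit(cam,P,px,g):
    px=np.array(px,float); P=np.array(P,float)/1000
    f=lambda q:(proj(cam,P@Rz(q[2]).T+[q[0],q[1],0])-px).ravel()
    r=least_squares(f,g); return r.x,f(r.x).reshape(-1,2)
FIXP=[[60.5,-225,18],[60.5,215,18],[60.5,-225,50],[60.5,215,50],[-125,-225,18],[-125,215,18]]
def tcorn(tilt,holes=True):
    c=np.array([[-60,-110,12],[-60,110,12],[60,110,12],[60,-110,12],[30,60,12],[30,-60,12]],float)
    R=Ry(-tilt); o=np.array([0,0,18.])-R@np.array([-60,0,0])-np.array([60,0,0])*1
    return c@R.T+o+0
E
python3 - <<'E'
from fit import *
c=dict(np.load("w1.npz"))
fx,r=fit(c,FIXP,[[83.7,262.4],[524.8,269.4],[65.9,273.1],[540.7,281.7],[57,62],[555,70]],[.58,.02,-.11])
print("fix",fx,np.degrees(fx[2]));print(r.round(1).tolist())
t=tcorn(np.arcsin(11/120));print(t.round(1).tolist())
hl=np.array([300+282/2.7,95+361/2.7]); hr=np.array([40+621/2.7,95+342/2.7])
tx,r=fit(c,t,[[213,114.3],[471.5,128.7],[454.8,263.9],[213.7,252],hl,hr],[.58,.06,-.14])
print("tmpl",tx,np.degrees(tx[2]));print(r.round(1).tolist())
print("rel",(Rz(-fx[2])@np.r_[tx[:2]-fx[:2],0]*1000).round(1),np.degrees(tx[2]-fx[2]).round(2))
# top check
ct=bot.camera_params("top")
P=np.array([[-125,-225,18],[-125,215,18]])/1000@Rz(fx[2]).T+[fx[0],fx[1],0]
print(proj(ct,P).round(1).tolist(), "expect 405,311 / 217,311")
P=t/1000@Rz(tx[2]).T+[tx[0],tx[1],0]; print(proj(ct,P).round(1).tolist())
np.savez("fx.npz",fx=fx,tx=tx)
E
```

```text
fix [ 0.59574314  0.03331257 -0.12820113] -7.345383843777594
[[-0.2, -0.7], [0.3, -0.0], [-2.2, 0.6], [1.6, 0.4], [-2.2, 0.8], [2.5, 0.2]]
[[-61.1, -110.0, 29.9], [-61.1, 110.0, 29.9], [58.4, 110.0, 40.9], [58.4, -110.0, 40.9], [28.5, 60.0, 38.2], [28.5, -60.0, 38.2]]
tmpl [ 0.58456317  0.06149273 -0.16196844] -9.280107877956848
[[-0.2, -0.6], [0.5, -0.4], [1.0, 0.3], [-0.8, 0.4], [0.4, 0.3], [-0.9, 0.5]]
rel [-14.7  26.5   0. ] -1.93
[[403.0, 310.5], [214.9, 307.0]] expect 405,311 / 217,311
[[341.9, 289.2], [248.0, 284.4], [251.6, 233.6], [344.3, 238.4], [271.8, 247.3], [322.6, 249.9]]
```

```bash
cat >> fit.py <<'E'
try: fx=np.load("fx.npz")["fx"]
except Exception: pass
def W(x,y,z): return Rz(fx[2])@np.array([x,y,z])/1000+[fx[0],fx[1],0]
def F(p): return (Rz(-fx[2])@(np.asarray(p)-[fx[0],fx[1],0])*1000).round(1)
def RT(a=0): # tool x = -fixture x rotated by a
    return Rz(fx[2]+a)@np.array([[-1,0,0],[0,1,0],[0,0,-1.]])
E
python3 - <<'E'
from fit import *
bot.gripper_to(0.0); t0=bot.get_clock()
bot.move_pose(W(-108,15,90),RT())
bot.move_linear(W(-108,15,40),feed=.1)
g=bot.move_linear(W(-108,15,23),feed=.04,guard=4)
print("down",g,F(bot.get_ee_pos()),bot.get_contact_force().round(2),t0,bot.get_clock())
if not g:
    g=bot.move_linear(W(-69,15,23),feed=.03,guard=7)
    print("push",g,F(bot.get_ee_pos()),bot.get_contact_force().round(2),bot.get_clock())
im=bot.grab_frame("top"); cv2.imwrite("pics/top1.png",cv2.resize(im[195:330,200:420,::-1],None,fx=3.6,fy=3.6,interpolation=cv2.INTER_CUBIC))
E
```

```text
down False [-108.1   14.9   22.8] [-0.32  0.16 -0.08] 5.1333 7.075
push True [-72.3  14.3  22.3] [ 0.27  0.04 -0.57] 8.2083
```

View pics/top1.png

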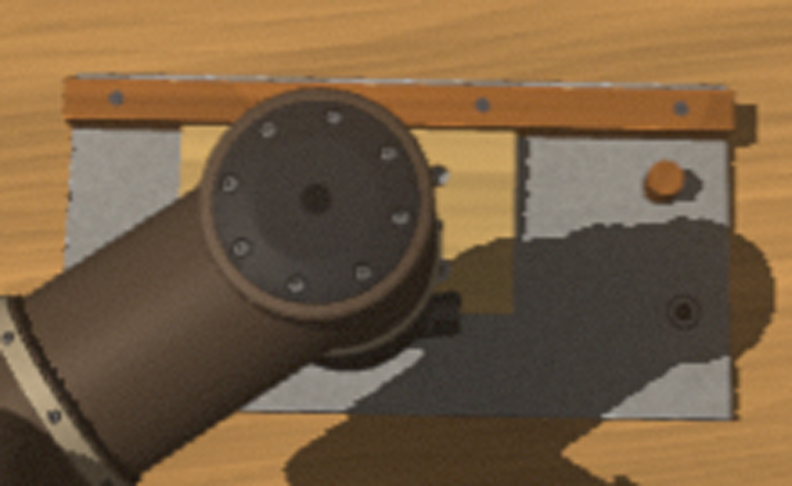

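```bash
python3 - <<'E'
from fit import *
bot.move_linear(W(-100,15,24),feed=.1)
bot.move_linear(W(-100,15,80),feed=.2)
bot.move_pose(W(10,80,200),RT())
c=bot.camera_params("wrist"); im=bot.grab_frame("wrist"); np.savez("w2.npz",**c)
cv2.imwrite("pics/w2.png",im[:,:,::-1]);print(bot.get_clock())
cv2.imwrite("pics/w2a.png",cv2.resize(im[60:340,130:330,::-1],None,fx=2.1,fy=2.1,interpolation=cv2.INTER_CUBIC))
cv2.imwrite("pics/w2b.png",cv2.resize(im[60:340,330:630,::-1],None,fx=2.1,fy=2.1,interpolation=cv2.INTER_CUBIC))
E
```

```text
9.8917
```

View pics/w2.png

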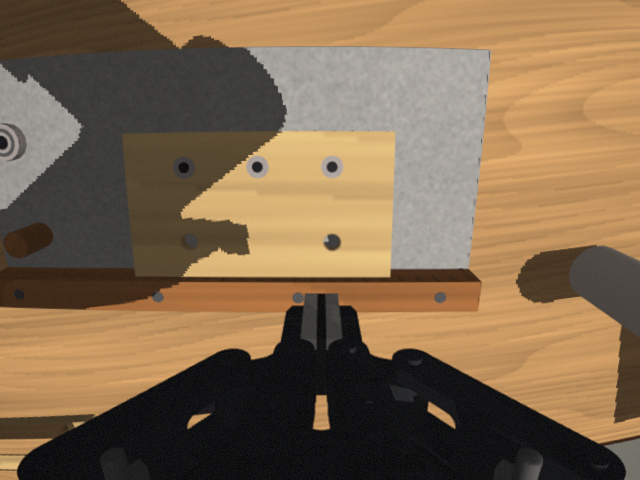

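```bash
python3 - <<'E'
from fit import *
c=dict(np.load("w2.npz"))
f2,r=fit(c,[FIXP[1],FIXP[3],FIXP[5],],[[469,269.5],[480,282],[490,50]],fx)
print("fix2",f2-fx,r.round(1).tolist())
P=np.array(FIXP,float)/1000@Rz(fx[2]).T+[fx[0],fx[1],0];print(proj(c,P).round(1).tolist())
t=tcorn(np.arcsin(11/120))
tx,r=fit(c,t,[[123,134],[395,131.5],[391,277],[135,277],[332,242],[190,242]],[.58,.06,-.14])
print(r.round(1).tolist())
for f in (fx,f2): print("rel",(Rz(-f[2])@np.r_[tx[:2]-f[:2],0]*1000).round(1),np.degrees(tx[2]-f[2]).round(2))
E
```

```text
fix2 [-0.00014428 -0.00152922  0.00086363] [[-1.4, -0.7], [1.3, 0.6], [-0.0, 0.1]]
[[7.6, 267.4], [469.2, 268.9], [-17.9, 280.0], [483.0, 282.7], [-32.0, 64.8], [492.0, 50.3]]
[[-0.8, -0.1], [0.8, -0.3], [-0.2, -0.1], [0.7, -0.5], [0.2, 0.5], [-0.7, 0.6]]
rel [ 0.3 28.2  0. ] 0.07
rel [ 0.3 29.8  0. ] 0.02
```

View pics/w2b.png

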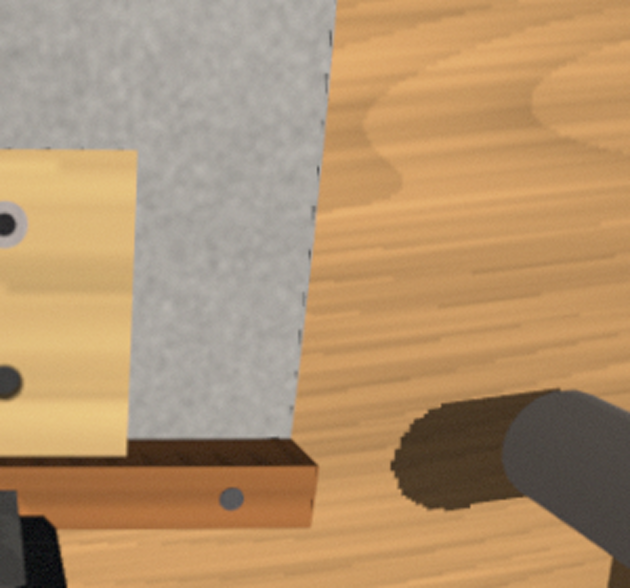

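```bash
python3 - <<'E'
from fit import *
bot.move_pose(W(0,172,80),RT())
g=bot.move_linear(W(0,172,24),feed=.08,guard=4)
print("down",g,F(bot.get_ee_pos()),bot.get_clock())
if not g:
    g=bot.move_linear(W(0,128,24),feed=.03,guard=9)
    print("push",g,F(bot.get_ee_pos()),bot.get_contact_force().round(2),bot.get_clock())
c=bot.camera_params("wrist"); im=bot.grab_frame("wrist"); np.savez("w3.npz",**c)
cv2.imwrite("pics/w3.png",im[:,:,::-1]);print(bot.get_clock())
im=bot.grab_frame("top"); cv2.imwrite("pics/top3.png",cv2.resize(im[195:330,200:420,::-1],None,fx=3.6,fy=3.6,interpolation=cv2.INTER_CUBIC))
E
```

```text
down False [  0.3 172.2  24.1] 11.4
push False [ -0. 128.  24.] [0.87 0.22 0.25] 13.0167
13.0667
```

View pics/w3.png

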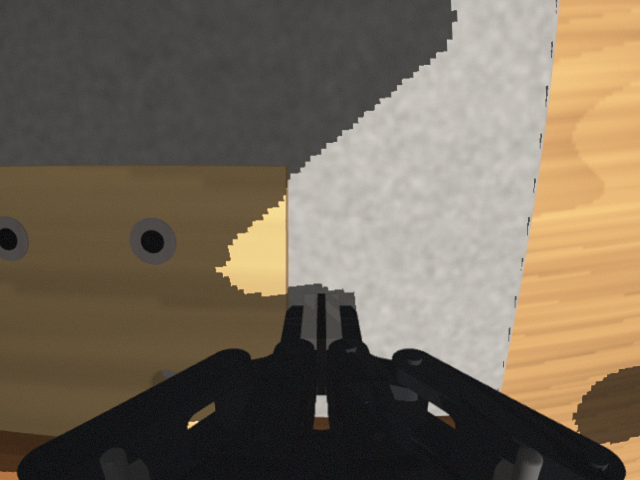

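View pics/top3.png

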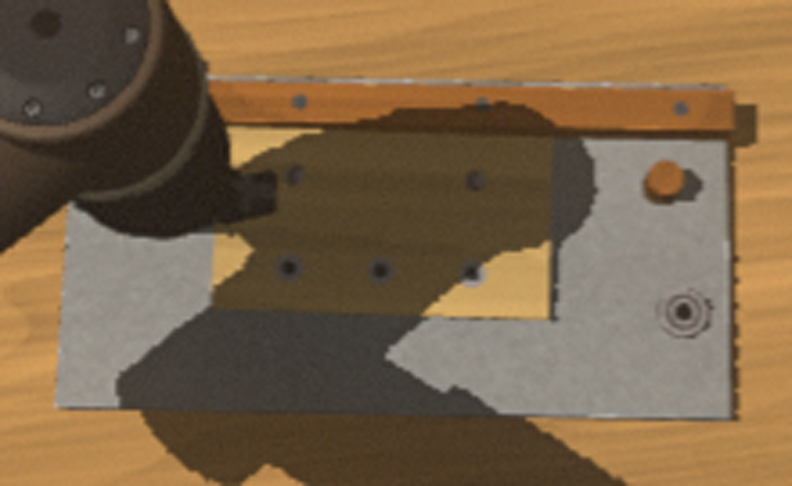

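The template stays square (left edge at column 287, vertical; front-left corner at (287,166)). I'll locate the edge and continue slowly.

```bash
python3 - <<'E'
from fit import *
c=dict(np.load("w3.npz"))
for p,z in (([287,166],.030),([287,280],.035)): print(F(onz(c,[p],z)[0]))
print(F(bot.get_ee_pos()))
n=0
for y in np.arange(126,111,-1.0):
    g=bot.move_linear(W(0,y,24),feed=.01,guard=8)
    print(y,g,F(bot.get_ee_pos()),(Rz(-fx[2])@bot.get_contact_force()).round(2),round(bot.get_clock(),2))
    if g or y<=118.5: break
c=bot.camera_params("wrist"); im=bot.grab_frame("wrist"); np.savez("w4.npz",**c)
cv2.imwrite("pics/w4.png",im[:,:,::-1]);print(bot.get_clock())
E
```

```text
[-60.6 115.5  30. ]
[-19.1 114.9  35. ]
[ -0. 128.  24.]
126.0 False [ -0.  125.9  24. ] [-0.13 -0.67  0.24] 13.47
125.0 False [ -0. 125.  24.] [-0.1  -0.58  0.2 ] 13.72
124.0 False [ -0.  123.9  24. ] [0.13 0.54 1.2 ] 13.97
123.0 False [ -0.  122.9  24. ] [0.27 0.14 0.54] 14.22
122.0 False [ -0.  121.9  24. ] [ 0.59 -0.19 -0.39] 14.47
121.0 False [ -0.  120.9  24. ] [ 1.08 -0.16  0.04] 14.72
120.0 False [ -0.  119.9  24. ] [-0.15 -0.84  0.07] 14.97
119.0 False [  0.  119.1  24. ] [-0.23  0.45  0.08] 15.22
118.0 False [  0.  118.1  24. ] [ 0.03  2.11 -0.07] 15.47
15.5167
```

View pics/w4.png

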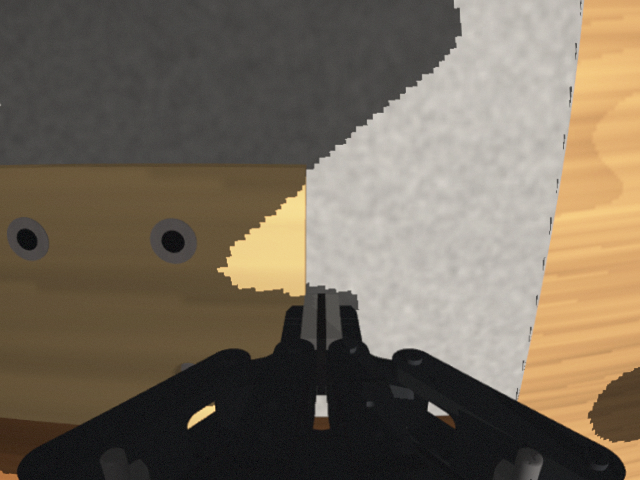

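```bash
python3 - <<'E'
from fit import *
c=dict(np.load("w4.npz"))
for p,z in (([306,165],.030),([306,280],.030),([306,280],.035)): print(F(onz(c,[p],z)[0]))
im=cv2.imread("pics/w4.png")
cv2.imwrite("pics/w4z.png",cv2.resize(im[140:320,230:420],None,fx=3,fy=3,interpolation=cv2.INTER_CUBIC))
im=bot.grab_frame("top")
cv2.imwrite("pics/top4.png",cv2.resize(im[195:330,200:420,::-1],None,fx=3.6,fy=3.6,interpolation=cv2.INTER_CUBIC))
E
```

```text
[-60.9 112.4  30. ]
[-16.9 111.9  30. ]
[-19.  112.1  35. ]
```

View pics/w4z.png

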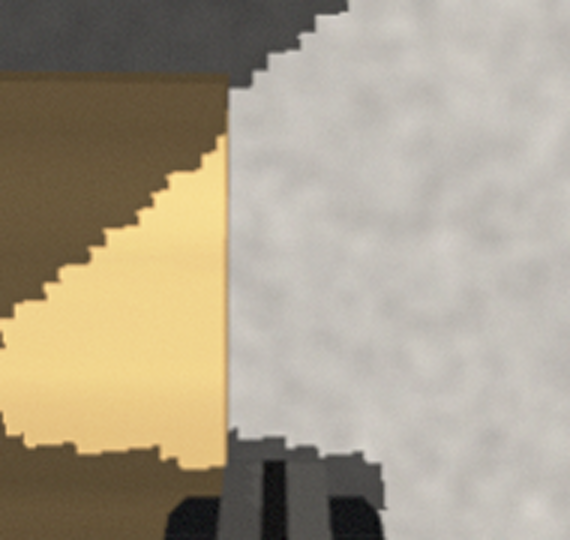

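View pics/top4.png

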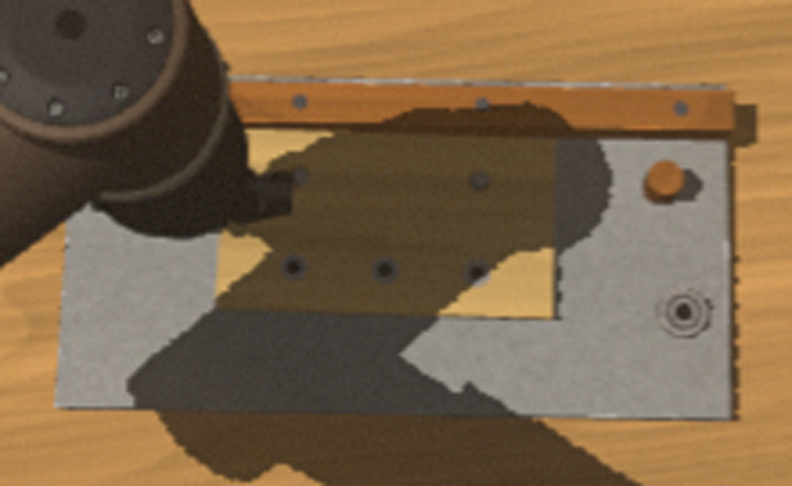

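```bash
python3 - <<'E'
from fit import *
for y in np.arange(117.5,113,-.5):
    g=bot.move_linear(W(0,y,24),feed=.008,guard=8)
    f=(Rz(-fx[2])@bot.get_contact_force()).round(2)
    print(y,g,F(bot.get_ee_pos()),f,round(bot.get_clock(),2))
    if g or f[1]>7: break
c=bot.camera_params("wrist"); im=bot.grab_frame("wrist"); np.savez("w5.npz",**c)
cv2.imwrite("pics/w5.png",im[:,:,::-1]);print(bot.get_clock())
E
```

```text
117.5 False [  0.  117.5  24. ] [-0.09  1.82 -0.22] 15.82
117.0 False [  0. 117.  24.] [ 0.17  1.05 -0.63] 16.07
116.5 False [  0.  116.5  24. ] [-0.07  0.61 -0.78] 16.32
116.0 False [  0.  115.9  24. ] [0.26 1.25 0.71] 16.57
115.5 False [  0.  115.5  24. ] [ 0.44  2.09 -0.01] 16.82
115.0 False [  0. 115.  24.] [ 0.29  1.92 -0.24] 17.07
114.5 False [  0.  114.8  24. ] [-0.67  3.58  0.36] 17.32
114.0 False [  0.  114.7  24. ] [-0.78  6.55 -0.77] 17.57
113.5 False [1.000e-01 1.146e+02 2.400e+01] [-1.88  6.56 -0.45] 17.82
17.8667
```

View pics/w5.png

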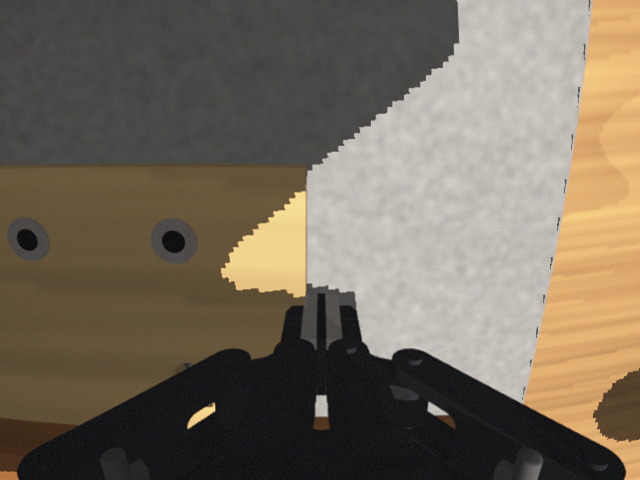

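The template now resists at finger y ≈ 114.7, so it has likely dropped against the pins. I'll back off and inspect.

```bash
python3 - <<'E'
from fit import *
bot.move_linear(W(0,140,25),feed=.08)
bot.move_linear(W(0,145,90),feed=.15)
bot.move_pose(W(20,40,200),RT())
c=bot.camera_params("wrist"); im=bot.grab_frame("wrist"); np.savez("w6.npz",**c)
cv2.imwrite("pics/w6.png",im[:,:,::-1])
cv2.imwrite("pics/w6z.png",cv2.resize(im[90:300,140:500,::-1],None,fx=2.2,fy=2.2,interpolation=cv2.INTER_CUBIC))
for l in ["template","hole_left","hole_right","pin_left"]:
    print(l,[(np.round(d["pixel"],1).tolist(),round(d["score"],2)) for d in bot.spot_in(l,"wrist")[:2]])
print(bot.get_clock())
E
```

```text
template [([274.4, 186.7], 0.79)]
hole_left [([273.8, 186.8], 0.88)]
hole_right [([273.8, 185.2], 0.85)]
pin_left [([286.6, 113.1], 0.65)]
19.8417
```

View pics/w6.png

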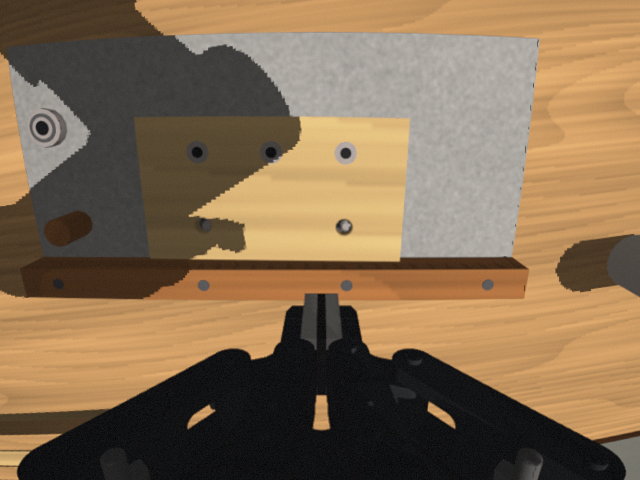

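View pics/w6z.png

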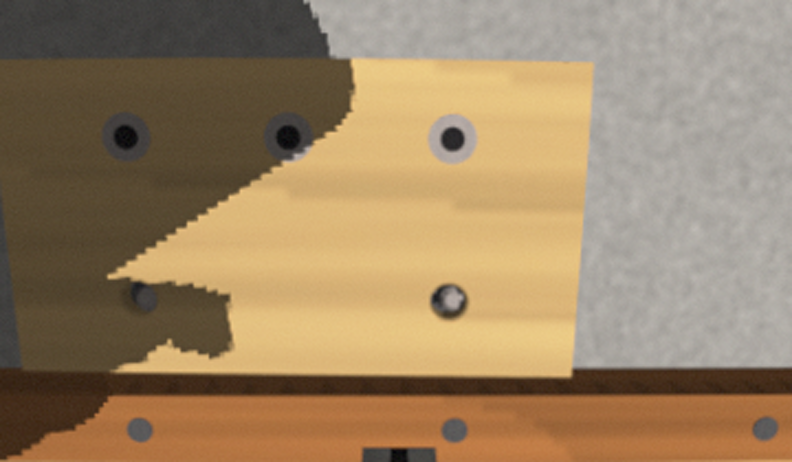

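```bash
python3 - <<'E'
from fit import *
c=dict(np.load("w6.npz"))
im=cv2.imread("pics/w6.png")
P=np.array(FIXP,float)/1000@Rz(fx[2]).T+[fx[0],fx[1],0];print("fixpred",proj(c,P).round(1).tolist())
px=[[135,117],[410,118.6],[400,261.4],[149.5,258.6],[344,226.8],[204.3,225]]
for tl in (0,np.arcsin(5/120),np.arcsin(11/120)):
    t=tcorn(tl)
    if tl==0: t[:,2]=30
    tx,r=fit(c,t,px,[.58,.06,-.14])
    print(round(tl,3),"rms",np.sqrt((r**2).mean()).round(2),r.round(1).tolist())
    print("rel",(Rz(-fx[2])@np.r_[tx[:2]-fx[:2],0]*1000).round(1),np.degrees(tx[2]-fx[2]).round(2))
cv2.imwrite("pics/w6h.png",np.hstack([cv2.resize(im[210:245,185:225],None,fx=9,fy=9,interpolation=cv2.INTER_CUBIC),cv2.resize(im[210:245,325:365],None,fx=9,fy=9,interpolation=cv2.INTER_CUBIC)]))
E
```

```text
fixpred [[42.8, 257.2], [512.4, 257.2], [18.9, 269.4], [530.1, 269.9], [5.8, 47.7], [540.3, 38.8]]
0 rms 0.61 [[-0.6, -0.4], [0.7, -0.4], [0.1, -0.0], [0.9, -0.5], [0.1, 0.7], [-1.1, 0.9]]
rel [-1.8 -1.3  0. ] -0.79
0.042 rms 1.22 [[-0.4, -1.1], [1.0, -1.5], [1.8, 1.0], [-1.2, 0.7], [0.8, 0.9], [-2.1, 1.2]]
rel [-2. -1.  0.] -0.72
0.092 rms 2.35 [[-0.1, -1.9], [1.4, -2.7], [3.9, 2.0], [-3.8, 2.0], [1.6, 1.0], [-3.3, 1.5]]
rel [-2.1 -0.6  0. ] -0.64
```

View pics/w6h.png

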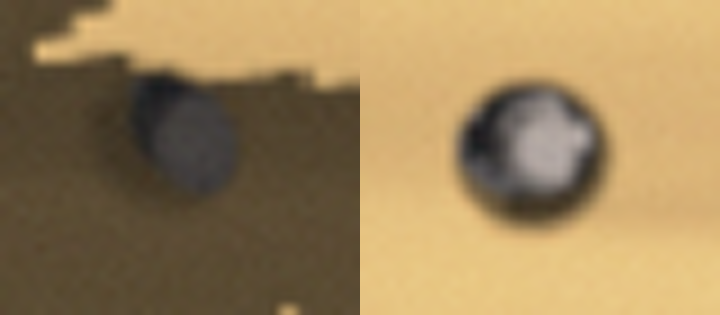

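Flat model fits (0.6 px rms) much better than tilted (2.4 px), and both pins show in the holes. The right hole is in shadow and its fit is a bit off, so I'll look from a second pose.

```bash
python3 - <<'E'
from fit import *
bot.move_pose(W(-50,-60,160),RT())
c=bot.camera_params("wrist"); im=bot.grab_frame("wrist"); np.savez("w7.npz",**c)
cv2.imwrite("pics/w7.png",im[:,:,::-1])
im=bot.grab_frame("top"); cv2.imwrite("pics/top7.png",cv2.resize(im[195:330,200:420,::-1],None,fx=3.6,fy=3.6,interpolation=cv2.INTER_CUBIC))
print(bot.get_clock())
E
```

```text
20.5167
```

View pics/w7.png

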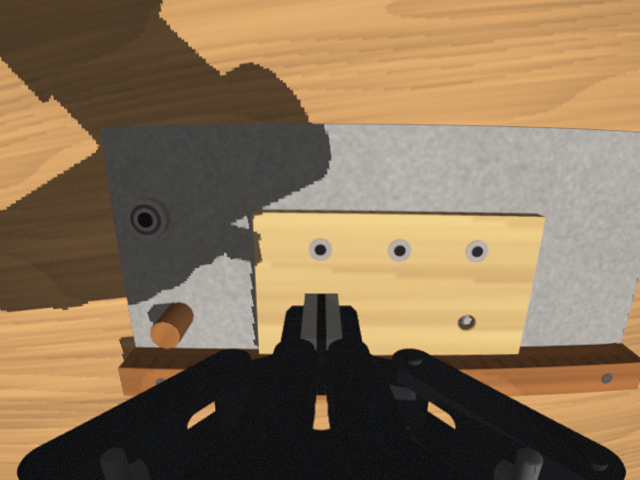

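View pics/top7.png

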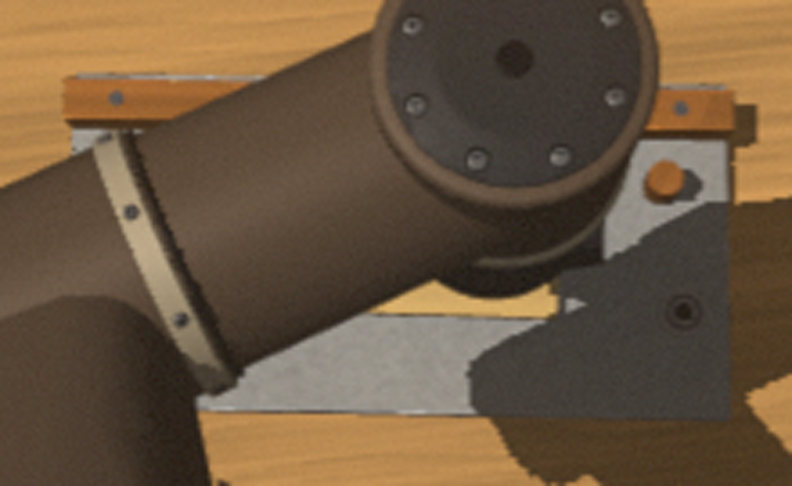

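```bash
python3 - <<'E'
from fit import *
bot.move_pose(W(20,-130,190),RT())
c=bot.camera_params("wrist"); im=bot.grab_frame("wrist"); np.savez("w8.npz",**c)
cv2.imwrite("pics/w8.png",im[:,:,::-1])
print(bot.get_clock())
cv2.imwrite("pics/w8z.png",cv2.resize(im[100:300,220:590,::-1],None,fx=2.1,fy=2.1,interpolation=cv2.INTER_CUBIC))
E
```

```text
21.0583
```

View pics/w8.png

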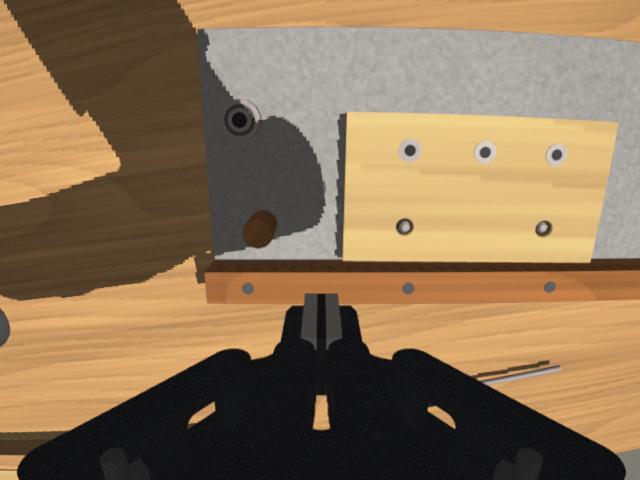

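View pics/w8z.png

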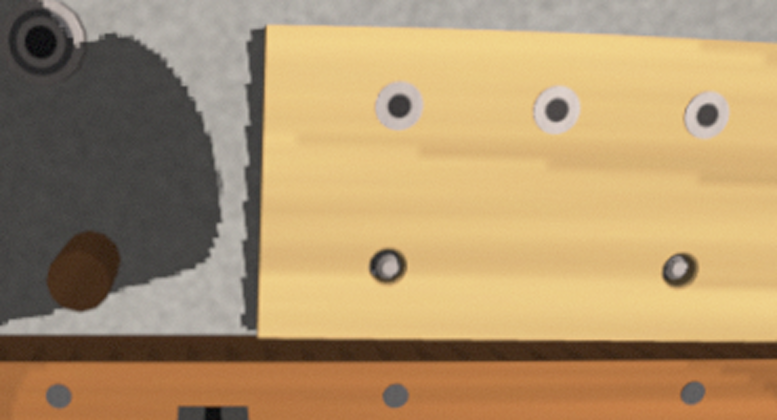

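```bash
python3 - <<'E'
from fit import *
c=dict(np.load("w8.npz"))
P=np.array(FIXP,float)/1000@Rz(fx[2]).T+[fx[0],fx[1],0];print("fixpred",proj(c,P).round(1).tolist())
px=[[347.1,112.4],[617,122.5],[591,262.2],[342.9,261],[543.8,228.6],[404.3,226.7]]
for tl in (0,np.arcsin(11/120)):
    t=tcorn(tl)
    if tl==0: t[:,2]=30
    tx,r=fit(c,t,px,[.58,.06,-.14])
    print(round(tl,3),"rms",np.sqrt((r**2).mean()).round(2),r.round(1).tolist())
    print("rel",(Rz(-fx[2])@np.r_[tx[:2]-fx[:2],0]*1000).round(1),np.degrees(tx[2]-fx[2]).round(2))
for n in ("pin_right","pin_left"): pass
P=np.array([[30,-60,26],[30,60,26]])/1000@Rz(fx[2]).T+[fx[0],fx[1],0];print("pinpred",proj(c,P).round(1).tolist())
im=cv2.imread("pics/w8.png")
cv2.imwrite("pics/w8h.png",np.hstack([cv2.resize(im[210:245,385:425],None,fx=9,fy=9,interpolation=cv2.INTER_CUBIC),cv2.resize(im[210:245,525:565],None,fx=9,fy=9,interpolation=cv2.INTER_CUBIC)]))
E
```

```text
fixpred [[214.1, 259.9], [681.0, 257.9], [203.6, 273.5], [709.0, 269.9], [196.7, 29.8], [720.8, 54.8]]
0 rms 0.51 [[-0.5, -0.3], [1.3, -0.5], [-0.6, 0.0], [-0.1, 0.1], [0.0, 0.3], [0.0, 0.6]]
rel [-1.7 -1.8  0. ] -0.55
0.092 rms 2.53 [[-2.7, -3.4], [-0.5, -1.2], [4.9, 3.4], [-2.7, 1.5], [2.9, 1.4], [-0.7, 0.5]]
rel [-2. -4.  0.] -1.04
pinpred [[405.6, 228.7], [543.4, 228.9]]
```

View pics/w8h.png

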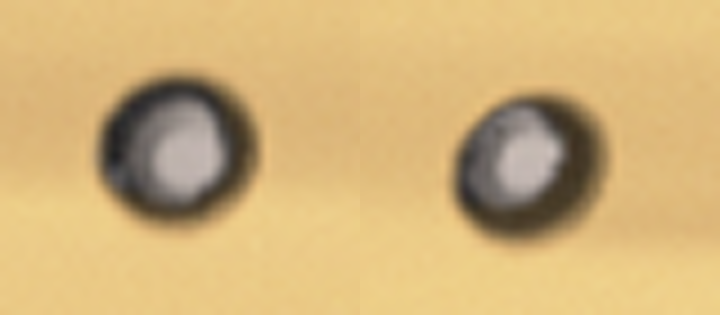

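```bash
python3 - <<'E'
from fit import *
c6=dict(np.load("w6.npz"));c8=dict(np.load("w8.npz"))
p6=np.array([[135,117],[410,118.6],[400,261.4],[149.5,258.6],[344,226.8],[204.3,225]])
p8=np.array([[347.1,112.4],[617,122.5],[591,262.2],[342.9,261],[543.8,228.6],[404.3,226.7]])
t=tcorn(0);t[:,2]=0
def pose(q): return (t/1000)@(Rz(q[2])@Ry(q[3])@cv2.Rodrigues(np.array([q[4],0,0]))[0]).T+[q[0],q[1],q[5]]
f=lambda q:np.r_[(proj(c6,pose(q))-p6).ravel(),(proj(c8,pose(q))-p8).ravel()]
r=least_squares(f,[fx[0],fx[1],fx[2],0,0,.03]);C=np.linalg.inv(r.jac.T@r.jac)*(2*r.cost/18)
print("pitch,roll",r.x[3:5].round(4),"ztop",r.x[5].round(4),"sd",np.sqrt(np.diag(C))[3:].round(4),np.sqrt(2*r.cost/24).round(2))
bot.move_linear(np.r_[W(0,-130,0)[:2],.28],feed=.2)
bot.dwell(.3); print(bot.get_contact_force().round(2),bot.get_joint_velocities().round(3),bot.get_clock())
E
```

```text
pitch,roll [-0.0187 -0.0009] ztop 0.029 sd [0.0052 0.0034 0.0003] 0.41
[-0.76  0.23 -0.6 ] [-0.002  0.     0.006  0.    -0.002  0.001] 21.9667
```

```bash
python3 - <<'E'
from fit import *
t=tcorn(0);t[:,2]=0
def pose(q): return (t/1000)@(Rz(q[2])@Ry(q[3])@cv2.Rodrigues(np.array([q[4],0,0]))[0]).T+[q[0],q[1],q[5]]
D={"w1":[[213,114.3],[471.5,128.7],[454.8,263.9],[213.7,252],[300+282/2.7,95+361/2.7],[40+621/2.7,95+342/2.7]],
"w2":[[123,134],[395,131.5],[391,277],[135,277],[332,242],[190,242]],
"w6":[[135,117],[410,118.6],[400,261.4],[149.5,258.6],[344,226.8],[204.3,225]],
"w8":[[347.1,112.4],[617,122.5],[591,262.2],[342.9,261],[543.8,228.6],[404.3,226.7]]}
for k,p in D.items():
    c=dict(np.load(k+".npz"));f=lambda q:(proj(c,pose(q))-np.array(p)).ravel()
    r=least_squares(f,[fx[0],fx[1],fx[2],0,0,.03]);C=np.linalg.inv(r.jac.T@r.jac)*(2*r.cost/6)
    print(k,r.x[3:].round(4),np.sqrt(np.diag(C))[3:].round(4))
# back edge vs fence face in x: top edge gap
E
```

```text
w1 [-0.0785 -0.0002  0.0336] [0.0061 0.0051 0.0003]
w2 [-0.1141 -0.0079  0.0344] [0.0079 0.0066 0.0005]
w6 [-0.0176 -0.0133  0.0287] [0.0116 0.0101 0.0007]
w8 [-0.0184  0.0051  0.0285] [0.0042 0.0034 0.0004]
```

The fit's bias (same −1.4 mm in the tilted and seated states) gives a 5.4 mm drop of the centre, which matches full seating. There is time left, so I'll give a gentle nudge toward the fence at the front edge, which centres it and confirms the pins hold it.

```bash
python3 - <<'E'
from fit import *
bot.move_pose(W(-110,-10,90),RT())
g=bot.move_linear(W(-100,-10,24),feed=.1,guard=4)
print(g,F(bot.get_ee_pos()))
if not g:
    bot.move_linear(W(-80,-10,24),feed=.05,guard=4)
    for x in np.arange(-77,-69.9,1):
        g=bot.move_linear(W(x,-10,24),feed=.01,guard=4)
        f=(Rz(-fx[2])@bot.get_contact_force()).round(2); print(x,g,F(bot.get_ee_pos()),f)
        if g or f[0]<-4: break
bot.move_linear(W(-100,-10,25),feed=.08)
bot.move_linear(W(-105,-10,90),feed=.15)
bot.move_pose(W(20,-130,190),RT())
c=bot.camera_params("wrist"); im=bot.grab_frame("wrist"); np.savez("w9.npz",**c)
cv2.imwrite("pics/w9.png",im[:,:,::-1])
cv2.imwrite("pics/w9z.png",cv2.resize(im[100:300,220:590,::-1],None,fx=2.1,fy=2.1,interpolation=cv2.INTER_CUBIC))
print(bot.get_clock())
E
```

```text
False [-99.6 -10.   24.4]
-77.0 False [-77. -10.  24.] [ 0.27 -0.82 -0.34]
-76.0 False [-76. -10.  24.] [-0.5  -0.28  0.32]
-75.0 False [-74.9 -10.   24. ] [0.61 0.59 0.69]
-74.0 False [-73.9 -10.   24. ] [0.16 0.21 0.88]
-73.0 False [-73.1 -10.1  23.9] [0.49 0.04 0.44]
-72.0 False [-72.6 -10.3  23.9] [-3.53 -0.42  2.03]
-71.0 False [-72.  -10.6  23.8] [-5.25 -0.88  3.55]
28.2333
```

View pics/w9z.png

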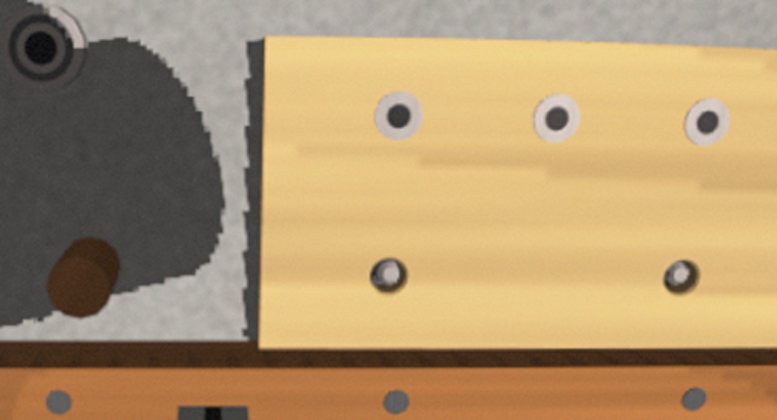

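```bash
python3 - <<'E'
from fit import *
c=dict(np.load("w9.npz"))
s=lambda x,y:[x/2.1+220,y/2.1+100]
t=tcorn(0);t[:,2]=30
tx,r=fit(c,t[[0,3,4,5]],[s(265,37),s(260,348),s(681,277),s(388,275)],[.58,.06,-.14])
print(r.round(1).tolist(),(Rz(-fx[2])@np.r_[tx[:2]-fx[:2],0]*1000).round(1),np.degrees(tx[2]-fx[2]).round(2))
print(F(bot.get_ee_pos()),bot.get_contact_force().round(2),bot.get_clock())
bot.job_done()
E
```

```text
[[-0.1, -0.4], [-0.3, 0.1], [0.4, -0.1], [0.1, 0.6]] [-0.9 -1.8  0. ] -0.05
[  19.  -129.8  188.4] [ 0.12  0.57 -0.32] 28.2333
the job is handed in; nothing more can be done
```

The template appears to be seated over both pins and lying flat. I handed the job in at 28.2 s of the 51 s allowed; no verdict was reported.

**What I did:** With the gripper shut, I pushed the front edge until the template was flush with the fence. I then pushed the left edge about 29 mm along the fence, slowly at the end, until the pins stopped it. A gentle nudge at the front edge, about 5 N, squared it up, and I moved the hand clear.

**Last checks:**
- **Pins:** both are visible inside their holes in the wrist picture. The last fit puts the template at x −0.9 mm, y −1.8 mm and −0.05° from its seated pose, so each hole is about 2 mm off its pin (limit 4 mm).
- **Flatness:** a flat template fitted the pictures to about 0.5 px, against about 2.5 px for a tilted one. The centre came down about 5.4 mm, which matches a full drop.
- **Hand:** the fingertips are 188 mm above the bench, and the force reading is no more than noise.
- **Other things:** none was touched on purpose. I only looked at the ones that showed in the pictures and did not measure them.

**Disagreements:** when I left tilt free, the fit read −0.019 ± 0.005 rad, close to the 0.02 limit. The same fit was off by up to 0.02 rad on the known starting tilt, and its heights read about 1.4 mm low before and after, so I took this as calibration bias. The fits just before the nudge showed about −0.6 to −0.8° of turn and an x offset of about −1.8 mm, which is why I nudged it.

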